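# Mesh the four-arm rotor onto the centrifuge spindle and hold it down

## Robot

A 7-joint arm with a two-finger parallel gripper is mounted at the origin on the work surface. World frame = base frame: x ahead of the robot, y to its left, z up, the work surface at z = 0. Lengths are in m, angles in rad, forces in N, time in s.
With the tool pointing down it reaches from about 0.4 to 0.85 m from the base axis. Payload 4.5 kg.
Tool frame: the origin (TCP) lies at the very end of the fingers, on their centre line; the grasp point (between the pads) lies 19 mm behind it; z points along the fingers, y is the line along which they close (so a half turn about z gives the same grasp; the last joint's range is limited). The gripper opens to 88 mm and grips with 3 to 60 N. Pads are 18 mm wide; open, the fingers measure 123 mm over their backs; the gripper's body (75 mm by 187 mm) begins 45 mm behind the grasp point.
Start: joints at [1.375, 0.689, -0.195, 1.565, 0.157, 0.902, -0.215], TCP at [0.142, -0.609, 0.239] pointing down, gripper open.
Joint ranges: [-3.01, 3.01], [-0.46, 2.08], [-1.47, 1.51], [0.13, 2.56], [-1, 4.14], [0.04, 2.09], [-2.66, 2.66]. Speed limits (rad/s): [2.57, 2.57, 3.14, 3.14, 3.14, 3.14, 3.14].

## Interface

Orientations are given as a unit quaternion [x, y, z, w].
In Python, from plant import r, eyes, nets gives the robot as it stands.
- The arm moves only by the shell command python3 -m pendant 'ROWS' [FORCE]. ROWS is JSON, a list of rows, each an object of numbers: "claw": the opening, from 0 (shut) to 1 (fully open); "dx", "dy", "dz": the shift along the world's x, y, z in mm; "twist": the turn about the world's z in rad. In form: [{"claw": .., "dx": .., "dy": .., "dz": .., "twist": ..}, ...]. A call has 1 to 8 rows; each row is the pose to reach, as a shift and turn from the pose commanded when the call began; what a row does not reach only later rows make up. A row lasts 1/10 s, in which the tool goes at most 50 mm and 8.59 degrees, less where a joint would pass 70% of its speed; a pose out of reach is approached as far as the arm can. A call with a gripper value outside its range is refused whole. The fingers move at their own pace and stop on an object; FORCE is the grip in N (left out, the last holds). Time passes only in rows, so rows that repeat a pose let the fingers close. It gives the time, the measured TCP pose, the force, the opening and the grip force at its end, in the units of the state.
- r.get_state(): the state, without advancing time (a new reading comes with each control period).
- eyes.snapshot(name): name is "scene" or "top"; returns (picture, depth): 420x560x3 uint8, blue, green, red; 420x560 float32, m along the optical axis (not along the pixel's ray), 0 where there is no reading.
- eyes.camera_info(name): a dict with "K" (3x3 intrinsics, pixels), "D" ([k1, k2, p1, p2, k3] as OpenCV has them; the pictures are not rectified), "world_to_cam" (4x4, takes a point from world to camera coordinates). Camera axes: x right, y down, z forward; pixel columns grow to the right and rows downward; lengths in m; the calibration is good to about 2 mm. A picture is of the moment at which its call begins. camera_info takes no time and is no camera call.
- r.finish_job(): hands the job in; it is judged then, once.
Trained networks look in the newest picture that a camera, given by its name, has taken for a name from the list of things; names that differ only in an ending like _2 or _b are one class to them, and where a whole thing is asked for, a point or a joint stands for the part that bears it (a point fixed in the world has none). Each returns a list of dicts, best first, with "confidence" (0 to 1); they miss things now and then, are a little off and sometimes report something else, mostly with a low value. They report only what shows in the picture. A call takes as long as a camera call. They do not tell look-alikes from the thing itself.
- nets.spot_in(camera, query): "box" ([left, top, width, height] as shares, 0 to 1, of the picture: columns of its width, rows of its height, round what is visible of it).
- nets.place_of(camera, query): "position" ([column, row] as shares, 0 to 1, of the picture: columns of its width, rows of its height: a listed point, or the origin of a listed thing).
The state is a dict: "clock": time; "q": joint angles; "qd": joint speeds; "joint_torque": joint torques, N m; "tool_pos": TCP position; "eef_rot": TCP orientation; "contact_force": force on the tool from outside, world axes, zero at the start; "moment": the same for the moment, N m; "opening": opening from 0.0 (shut) to 1.0 (fully open); "finger_force": force on a finger pad.
Only numpy, scipy, OpenCV 4.12 (cv2) and the standard library are available. Lean on these libraries where they do the work, as an engineer would, in place of code of your own. Each camera call takes 0.05 s, during which the arm holds its last target. There are 200 camera calls.

## Task

Get the little centrifuge ready for strip tubes: on its front panel press the largest key right down and let it come up, then the smallest key in the same way, leaving the middle key alone. Then lift the four-arm rotor from the bench by its square knob, turn it until its cross-shaped socket meshes with the spindle in the bowl, and push it fully home against the sprung collar. Finish while still holding the rotor pressed down, and do not disturb the round rotor or the tip box.

Things in the scene. Friction and masses are not known exactly. Their poses are not given: they have to be found in the camera images.
- centrifuge: Low cream bench centrifuge, fixed. Origin on the bench under the spindle axis, z up; its front (key panel) faces its -x, its +y is to the left for the robot facing it. Base block 290 x 210 mm, 45 mm high, x from -185 to +105 mm. On it an open round bowl about the axis: inner radius 78, outer 92 mm, dark floor 45 mm, rim 85 mm above the bench.
- spindle_top (a point): Top centre of the steel spindle in the middle of the bowl, 70 mm above the bench; z up. Seen from above it is a plus sign: two crossed upright blades 30 mm long, 8 mm thick, along this point's x and y axes, their top 4 mm bevelled at 45 degrees like a roof ridge. It stands at any angle, held by a stiff brake (0.4 N m to turn it).
- collar (a joint): Sprung ring round the spindle (radius 17.5 to 25 mm) that the rotor's hub lands on. 0 = up (ring top 58 mm above the bench, 12 mm below the spindle's top), 0.008 m = fully down (50 mm above the bench). About 4 N starts it, 10 N takes it fully down; the rotor's weight alone does not, and it springs back when let go.
- rotor: Four-arm aluminium rotor, loose, about 0.2 kg, upright on the bench. Origin: centre of its underside, z up. Arms along +x, -x, +y, -y reach 53 mm, ending in blocks 36 mm wide, tops 20 mm up. Square hub 40 mm, disc of radius 26 mm from 24 to 30 mm up, knob above. Home on the spindle its underside is 50 mm above the bench; resting unmeshed on the blades, 70 mm.
- rotor_knob (a point): Centre of the rotor's black square knob, 51 mm above its underside; axes as the rotor's. Knob 22 x 22 mm, flats square to the arms, from 30 to 72 mm above the underside: grip here.
- rotor_socket (a point): Centre of the mouth of the plus-shaped socket in the rotor's underside (same point and axes as the rotor's origin). Slots along the arms (rotor x and y), 11 mm wide, 33 mm tip to tip, 24 mm deep: it meshes with the spindle every 90 degrees, with 1.5 mm play a side.
- key_large (a joint): Travel of the largest key (radius 15 mm): 0 = up, 0.006 m = right down; springs back up. Starts at about 1.2 N, right down at 4 N.
- key_large_top (a point): Centre of the top of the largest key when up, 59 mm above the bench; moves with the key, which is pressed straight down. It is the left-hand one in the row of three (centrifuge frame x -148, y +55 mm). The grey bezel around each key is 10 mm below its top, the panel 14 mm.
- key_small (a joint): Travel of the smallest key (radius 8 mm): 0 = up, 0.006 m = right down; same spring.
- key_small_top (a point): Centre of the top of the smallest key, 59 mm above the bench when up; right-hand one of the three (centrifuge frame x -148, y -55 mm).
- key_mid (a joint): Travel of the middle-sized key (radius 11 mm), between the other two (centrifuge frame x -148, y +4 mm), same height and spring: leave it alone.
- spare_rotor: Round tube rotor, loose bystander: disc of radius 48 mm, 22 mm high, hub to 30 mm, round black knob of radius 12 mm to 72 mm. Origin at the centre of its underside.
- tip_box: Box of pipette tips, loose bystander, 122 x 82 mm, 58 mm high. Origin at the centre of its underside.
Things that resemble listed ones, but are neither listed nor needed, are in the scene too. What is shaped like the rotor but blue is not meant.

How it is judged:
By the outcome, as a careful person would: the job done as asked, in the order asked, and still so for the second after the job is handed in, while the arm keeps its last pose, push and grip.
It also fails if it takes over 59 s, if anything falls off the work surface, if the arm or the gripper's body presses on something with over 40 N, if the wrist force passes 120 N, or if a joint passes its speed limit or range.

## Working session

There is one attempt and no reset: what is moved stays moved. The work goes in short steps, Python scripts to look and compute and a shell command to move; the robot and the scene stay as the last step left them, time stands still between calls to the robot, and variables do not carry over. Pictures are saved under pics/ and viewed, at most 10 in all, crops included, and the job is handed in when it is done.

```bash
mkdir -p pics; cat > h.py <<'E'
import numpy as np,cv2
from plant import r,eyes,nets
def snap(c,f=None):
    p,d=eyes.snapshot(c)
    if f: cv2.imwrite('pics/'+f,p)
    return p,d
def ray(c,u,v):
    i=eyes.camera_info(c);K=np.array(i['K']);D=np.array(i['D']);T=np.array(i['world_to_cam'])
    n=cv2.undistortPoints(np.array([[[u,v]]],float),K,D)[0,0]
    R=T[:3,:3];o=-R.T@T[:3,3];return o,R.T@np.array([n[0],n[1],1.])
def atz(c,u,v,z):
    o,d=ray(c,u,v);return o+d*(z-o[2])/d[2]
def proj(c,P):
    i=eyes.camera_info(c);T=np.array(i['world_to_cam'])
    return cv2.projectPoints(np.array(P,float).reshape(-1,3),cv2.Rodrigues(T[:3,:3])[0],T[:3,3],np.array(i['K']),np.array(i['D']))[0][:,0]
def cloud(c,d):
    i=eyes.camera_info(c);K=np.array(i['K']);D=np.array(i['D']);T=np.array(i['world_to_cam'])
    h,w=d.shape;uu,vv=np.meshgrid(np.arange(w),np.arange(h))
    n=cv2.undistortPoints(np.stack([uu,vv],-1).reshape(-1,1,2).astype(float),K,D)[:,0]
    X=np.c_[n,np.ones(len(n))]*d.reshape(-1,1)
    return ((X-T[:3,3])@T[:3,:3]).reshape(h,w,3)
E
python3 - <<'E'
from h import *
for c in('scene','top'):
    p,d=snap(c,c+'0.png')
    print(c,np.round(np.linalg.inv(np.array(eyes.camera_info(c)['world_to_cam'])),2).tolist())
Z={'spindle_top':.07,'rotor_knob':.051,'key_large_top':.059,'key_small_top':.059,'rotor':0,'spare_rotor':0,'tip_box':0,'centrifuge':0}
for q,z in Z.items():
    for c in ('top','scene'):
        for x in nets.place_of(c,q)[:4]:
            u,v=x['position'][0]*560,x['position'][1]*420
            print(c,q,round(x['confidence'],2),round(u),round(v),np.round(atz(c,u,v,z),3))
s=r.get_state();print(s['clock'],s['tool_pos'],s['eef_rot'],s['opening'],s['contact_force'])
E
```

```text
scene [[0.11, 0.84, -0.53, 1.36], [0.99, -0.1, 0.06, -0.08], [-0.0, -0.53, -0.85, 1.36], [0.0, 0.0, 0.0, 1.0]]
top [[-0.02, -0.98, 0.18, 0.31], [-1.0, 0.02, 0.01, -0.02], [-0.02, -0.18, -0.98, 1.43], [0.0, 0.0, 0.0, 1.0]]
top spindle_top 0.46 290 176 [ 0.634 -0.033  0.07 ]
scene spindle_top 0.6 265 237 [ 0.626 -0.049  0.07 ]
top rotor_knob 0.91 130 211 [0.543 0.462 0.051]
top rotor_knob 0.71 185 180 [0.634 0.292 0.051]
top rotor_knob 0.61 228 196 [0.582 0.16  0.051]
scene rotor_knob 0.85 373 227 [0.616 0.293 0.051]
scene rotor_knob 0.82 418 203 [0.545 0.459 0.051]
scene rotor_knob 0.63 323 223 [0.584 0.139 0.051]
top key_large_top 0.55 276 222 [0.496 0.013 0.059]
scene key_large_top 0.43 279 200 [0.488 0.01  0.059]
top key_small_top 0.72 275 223 [0.494 0.015 0.059]
top key_small_top 0.41 310 223 [ 0.491 -0.087  0.059]
scene key_small_top 0.53 244 202 [ 0.481 -0.105  0.059]
top rotor 0.72 232 198 [0.584 0.152 0.   ]
top rotor 0.63 134 212 [0.547 0.467 0.   ]
top rotor 0.58 186 185 [0.632 0.301 0.   ]
scene rotor 0.96 374 238 [0.628 0.301 0.   ]
scene rotor 0.92 324 229 [0.579 0.146 0.   ]
scene rotor 0.84 409 212 [0.543 0.443 0.   ]
top spare_rotor 0.87 189 244 [0.443 0.288 0.   ]
scene spare_rotor 0.72 357 194 [0.453 0.28  0.   ]
top tip_box 0.73 420 224 [ 0.487 -0.435  0.   ]
scene tip_box 0.59 145 225 [ 0.495 -0.44   0.   ]
scene tip_box 0.37 244 201 [ 0.436 -0.104  0.   ]
top centrifuge 0.88 295 184 [ 0.626 -0.048  0.   ]
scene centrifuge 0.89 266 247 [ 0.623 -0.048 -0.   ]
0.9 [ 0.14239697 -0.60860158  0.23876225] [9.93404557e-01 1.14662033e-01 1.68174997e-05 6.44380572e-05] 0.996054135221983 [-0.1147516  -0.12938896 -0.18456355]
```

```bash
python3 - <<'E'
import cv2
p=cv2.imread('pics/top0.png')[140:290,90:370]
cv2.imwrite('pics/topcrop.png',cv2.resize(p,None,fx=2.85,fy=2.85,interpolation=cv2.INTER_CUBIC))
p=cv2.imread('pics/scene0.png')[160:290,210:450]
cv2.imwrite('pics/scenecrop.png',cv2.resize(p,None,fx=3.3,fy=3.3,interpolation=cv2.INTER_CUBIC))
E
```

```text
(no output)
```

View pics/topcrop.png

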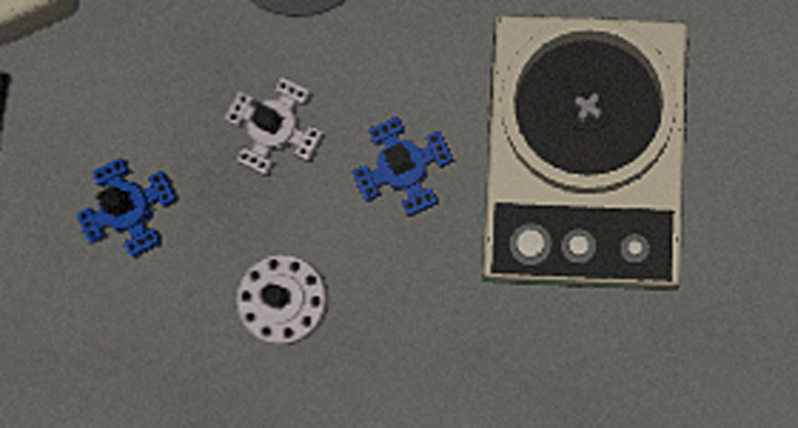

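View pics/scenecrop.png

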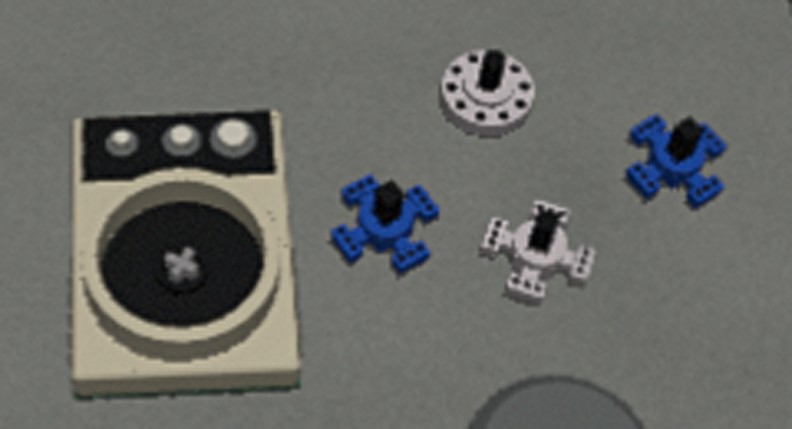

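Candidates for the four-arm rotor in the top picture are (134,212), which is blue, (232,198), also blue, and (186,184), which is aluminium. The enlarged crops show the one at (186,184) is silver with four arms and a square knob, so it is the one meant. The round rotor is at (189,244). The centrifuge keys are large (276,225), mid (293,225) and small (313,227), with the spindle plus at about (296,177).

Next I measure more finely.

```bash
cat >> h.py <<'E'
def avg(c,n=6):
    P=[];Dd=[]
    for _ in range(n):
        p,d=eyes.snapshot(c);P.append(p.astype(float));Dd.append(d)
    return np.mean(P,0),np.median(Dd,0)
def face(cx,cy,a,L,w,n=9):
    "plus polygon"
    P=np.array([[L,-w],[L,w],[w,w],[w,L],[-w,L],[-w,w],[-L,w],[-L,-w],[-w,-w],[-w,-L],[w,-L],[w,-w]])
    R=np.array([[np.cos(a),-np.sin(a)],[np.sin(a),np.cos(a)]]);return P@R.T+[cx,cy]
def fold4(xy,w=None):
    c=xy.mean(0)
    z=(xy-c)@[1,1j];return np.angle(np.sum(z**4))/4
E
python3 - <<'E'
from h import *
for c in('scene','top'):
    p,d=avg(c);np.savez(c+'.npz',p=p,d=d)
    X=cloud(c,d);hsv=cv2.cvtColor(p.astype(np.uint8),cv2.COLOR_BGR2HSV)
    # rotor body
    m=(np.hypot(X[...,0]-.630,X[...,1]-.298)<.075)
    g=m&(hsv[...,2]>140)
    print(c,'rotor bright n',g.sum(),'z pct',np.round(np.percentile(X[g][:,2],[5,50,95]),4))
    k=m&(X[...,2]>.06);print(' knob top',k.sum(),np.round(X[k].mean(0),4))
    a=g&(X[...,2]<.023)&(X[...,2]>.012);A=X[a][:,:2]
    ctr=(A.max(0)+A.min(0))/2
    print(' arms',a.sum(),np.round(A.mean(0),4),np.round(ctr,4),'ang',np.degrees(fold4(A)))
    # keys, bowl
    for nm,(u,v),R in(('L',(.49,.015),.0175),('M',(.49,-.035),.014),('S',(.488,-.09),.011)):
        k=(np.hypot(X[...,0]-u,X[...,1]-v)<.022)&(hsv[...,2]>150)&(X[...,2]>.05)
        print(' key',nm,k.sum(),np.round(X[k].mean(0),4) if k.any() else '')
    b=(np.hypot(X[...,0]-.63,X[...,1]+.045)<.12)&(X[...,2]>.080)&(X[...,2]<.09)
    B=X[b][:,:2];s=np.linalg.lstsq(np.c_[2*B,np.ones(len(B))],(B**2).sum(1),rcond=None)[0]
    print(' bowl rim',b.sum(),np.round(s[:2],4),np.sqrt(s[2]+s[0]**2+s[1]**2))
    sp=(np.hypot(X[...,0]-s[0],X[...,1]-s[1])<.02)&(X[...,2]>.062)
    print(' spin',sp.sum(),np.round(X[sp].mean(0),4),'ang',np.degrees(fold4(X[sp][:,:2])))
    u,v=proj(c,[[s[0],s[1],.07]])[0].round().astype(int)
    print(u,v);print(p[v-9:v+10,u-10:u+11].mean(2).astype(int))
print(r.get_state()['clock'])
E
```

```text
scene rotor bright n 247 z pct [0.0176 0.0217 0.0318]
 knob top 57 [0.6301 0.2939 0.0708]
 arms 146 [0.6345 0.2932] [0.6279 0.2944] ang -27.2799981272715
 key L 50 [0.4866 0.0124 0.0595]
 key M 24 [ 0.4821 -0.0383  0.0599]
 key S 12 [ 0.4784 -0.0966  0.0596]
 bowl rim 779 [ 0.6311 -0.0526] 0.08491499291541874
 spin 52 [ 0.6311 -0.0525  0.0682] ang -35.82436565961513
264 239
[[ 24  25  22  22  23  23  24  21  23  24  24  23  23  22  22  23  24  25
   24  25  24]
 [ 22  24  24  23  23  23  23  24  23  24  22  24  23  23  24  23  23  22
   21  24  23]
 [ 22  24  23  22  23  25  23  24  23  24  20  23  22  22  23  22  21  25
   21  23  23]
 [ 25  22  23  23  23  24  22  20  22  22  20  19  20  20  20  22  23  23
   22  23  23]
 [ 22  24  23  23  23  21  22  20  19  21  18  23  39  36  22  20  22  24
   22  23  23]
 [ 23  23  23  23  24  20  22  23  21  20  20  53 111 103  56  24  19  21
   24  24  24]
 [ 24  25  23  22  21  20  49  62  51  25  24  84 129 140  97  43  23  21
   23  23  23]
 [ 23  23  21  23  20  32  99 133 132  95  75 114 134 117  71  26  19  21
   23  24  24]
 [ 24  23  
[... 2341 characters left out ...]
1  35  36  32  96 115 114  67  90 126 127  90  43  38  41
   35  40  42]
 [ 40  39  36  40  37  33  39 105 121 106  45  53  75 118  55  31  39  38
   37  39  42]
 [ 40  37  41  39  40  34  53  67  92  48  34  34  43  66  32  38  42  32
   42  40  38]
 [ 41  40  39  31  45  38  28  45  72  44  37  38  36  40  37  38  36  29
   41  41  37]
 [ 43  41  40  41  33  42  37  35  40  35  36  39  34  38  41  40  35  41
   40  40  40]
 [ 40  39  42  40  40  29  36  46  43  39  42  43  42  47  31  30  42  38
   43  40  40]
 [ 37  40  41  37  39  43  32  33  36  36  36  38  35  31  39  40  40  40
   41  42  42]
 [ 41  39  39  39  41  37  41  40  41  32  33  34  39  41  43  40  39  40
   39  38  40]]
1.5
```

```bash
cat >> h.py <<'E'
from scipy.optimize import minimize
def fitspin(c,p,x0,a0s):
    u0,v0=proj(c,[[*x0,.068]])[0].round().astype(int);N=10;S=8
    patch=p.mean(2)[v0-N:v0+N+1,u0-N:u0+N+1]
    def poly(img,cx,cy,a,z,val):
        P=face(cx,cy,a,.015,.004);q=proj(c,np.c_[P,np.full(12,z)])
        q=(q-[u0-N,v0-N]+.5)*S-.5
        cv2.fillPoly(img,[np.round(q*16).astype(np.int32)],val,shift=4)
    def ren(t):
        cx,cy,a=x0[0]+t[0]/1e3,x0[1]+t[1]/1e3,np.radians(t[2])
        n=(2*N+1)*S;s=np.zeros((n,n));
        for z in np.linspace(.056,.066,7):poly(s,cx,cy,a,z,1)
        T=np.zeros((n,n));poly(T,cx,cy,a,.067,1);s[T>0]=0
        f=lambda m:cv2.resize(cv2.GaussianBlur(m,(0,0),S*.45),(2*N+1,)*2,interpolation=cv2.INTER_AREA).ravel()
        A=np.c_[np.ones((2*N+1)**2),f(s),f(T)]
        k,*_=np.linalg.lstsq(A,patch.ravel(),rcond=None)
        return np.sum((A@k-patch.ravel())**2),k
    best=min((minimize(lambda t:ren(t)[0],[0,0,a],method='Nelder-Mead',options=dict(initial_simplex=[[0,0,a],[2,0,a],[0,2,a],[0,0,a+8]],xatol=.02)) for a in a0s),key=lambda b:b.fun)
    return best.x,best.fun,ren(best.x)[1]
E
python3 - <<'E'
from h import *
for c,x in(('scene',(.6311,-.0526)),('top',(.6316,-.0496))):
    p=np.load(c+'.npz')['p'];t,f,k=fitspin(c,p,x,[-60,-45,-30,-15]);print(c,np.round(x+t[:2]/1e3,4),t[2],f,k.round())
    print(fitspin(c,p,x,[t[2]+15])[0:2])
E
```

```text
Traceback (most recent call last):
  File "h.py", line 51, in fitspin
    best=min((minimize(lambda t:ren(t)[0],[0,0,a],method='Nelder-Mead',options=dict(initial_simplex=[[0,0,a],[2,0,a],[0,2,a],[0,0,a+8]],xatol=.02)) for a in a0s),key=lambda b:b.fun)
  File "h.py", line 51, in <genexpr>
    best=min((minimize(lambda t:ren(t)[0],[0,0,a],method='Nelder-Mead',options=dict(initial_simplex=[[0,0,a],[2,0,a],[0,2,a],[0,0,a+8]],xatol=.02)) for a in a0s),key=lambda b:b.fun)
              ~~~~~~~~^^^^^^^^^^^^^^^^^^^^^^^^^^^^^^^^^^^^^^^^^^^^^^^^^^^^^^^^^^^^^^^^^^^^^^^^^^^^^^^^^^^^^^^^^^^^^^^^^^^^^^^^^^^^^^^^^^^^^^^^^^^^^
  File "h.py", line 51, in <lambda>
    best=min((minimize(lambda t:ren(t)[0],[0,0,a],method='Nelder-Mead',options=dict(initial_simplex=[[0,0,a],[2,0,a],[0,2,a],[0,0,a+8]],xatol=.02)) for a in a0s),key=lambda b:b.fun)
                                ~~~^^^
  File "h.py", line 45, in ren
    for z in np.linspace(.056,.066,7):poly(s,cx,cy,a,z,1)
                                      ~~~~^^^^^^^^^^^^^^^
  File "h.py", line 39, in poly
    P=face(cx,cy,a,.015,.004);q=proj(c,np.c_[P,np.full(12,z)])
                                ~~~~^^^^^^^^^^^^^^^^^^^^^^^^^^
  File "h.py", line 14, in proj
    i=eyes.camera_info(c);T=np.array(i['world_to_cam'])
ValueError: time passes only in moves, steps and waits
```

```bash
sed -i 's/eyes.camera_info(c)/INFO(c)/; s/^def snap/import functools\n@functools.cache\ndef INFO(c): return eyes.camera_info(c)\ndef snap/' h.py
sed -i 's/^def INFO(c): return INFO(c)/def INFO(c): return eyes.camera_info(c)/' h.py
python3 - <<'E'
from h import *
for c,x in(('scene',(.6311,-.0526)),('top',(.6316,-.0496))):
    p=np.load(c+'.npz')['p'];t,f,k=fitspin(c,p,x,[-60,-45,-30,-15]);print(c,np.round(x+t[:2]/1e3,4),t[2],f,k.round())
    print(fitspin(c,p,x,[t[2]+15])[0:2])
print(r.get_state()['clock'],np.round(r.get_state()['tool_pos'],4))
E
```

```text
scene [ 0.6293 -0.0519] -35.78515926443342 17417.340414715818 [ 23.  68. 111.]
(array([ -1.7986727 ,   0.52939534, -35.39070304]), np.float64(17880.064300751314))
top [ 0.6318 -0.0497] -36.20022727310799 15190.568433177632 [ 39. -11.  83.]
(array([  0.20408184,  -0.1206456 , -36.28890096]), np.float64(15613.114016214686))
1.5 [ 0.1424 -0.6086  0.2388]
```

```bash
python3 -m pendant '[{"claw":0,"dx":24,"dy":43},{"claw":0,"dx":48,"dy":86},{"claw":0,"dx":72,"dy":129},{"claw":0,"dx":96,"dy":172},{"claw":0,"dx":120,"dy":215},{"claw":0,"dx":144,"dy":258},{"claw":0,"dx":168,"dy":301},{"claw":0,"dx":192,"dy":344}]' 10; python3 -c "
from h import *
print(r.get_state()['q'])"
```

```text
[ 1.37479211  0.68906423 -0.19459012  1.56531097  0.15726541  0.90249236
 -0.21508138]validation failed for argument at $[0]...
```

```bash
python3 -m pendant '[{"claw":0,"dx":24,"dy":43,"dz":0,"twist":0},{"claw":0,"dx":48,"dy":86,"dz":0,"twist":0},{"claw":0,"dx":72,"dy":129,"dz":0,"twist":0},{"claw":0,"dx":96,"dy":172,"dz":0,"twist":0},{"claw":0,"dx":120,"dy":215,"dz":0,"twist":0},{"claw":0,"dx":144,"dy":258,"dz":0,"twist":0},{"claw":0,"dx":168,"dy":301,"dz":0,"twist":0},{"claw":0,"dx":192,"dy":344,"dz":0,"twist":0}]' 10; python3 -c "
from h import *
print(r.get_state()['q'])"
```

```text
clock: 2.3
tool_pos: [0.3353, -0.263, 0.239]
eef_rot: [0.993, 0.114, 0.0, 0.0]
contact_force: [1.2, 0.7, 0.3]
opening: 0.299
finger_force: 0.0
[ 0.6703641   0.44096773 -0.16492197  2.13502235  0.12957801  0.57353555
 -0.92931836]
```

```bash
python3 -m pendant '[{"claw":0,"dx":24,"dy":43,"dz":0,"twist":0},{"claw":0,"dx":48,"dy":86,"dz":0,"twist":0},{"claw":0,"dx":72,"dy":129,"dz":0,"twist":0},{"claw":0,"dx":96,"dy":172,"dz":-20,"twist":0},{"claw":0,"dx":120,"dy":215,"dz":-50,"twist":0},{"claw":0,"dx":140,"dy":255,"dz":-80,"twist":0},{"claw":0,"dx":152,"dy":276,"dz":-115,"twist":0},{"claw":0,"dx":152,"dy":276,"dz":-145,"twist":0}]'; python3 -c "
from h import *
print(r.get_state()['q'])"
```

```text
clock: 3.1
tool_pos: [0.4896, 0.0171, 0.0925]
eef_rot: [0.993, 0.118, 0.003, -0.002]
contact_force: [0.2, -0.2, -0.3]
opening: 0.011
finger_force: 0.0
[-0.09305619  0.77087971 -0.05513698  2.09461497  0.13140838  0.27361111
 -1.59275128]
```

```bash
python3 -m pendant '[{"claw":0,"dx":0,"dy":0,"dz":-12,"twist":0},{"claw":0,"dx":0,"dy":0,"dz":-20,"twist":0},{"claw":0,"dx":0,"dy":0,"dz":-20,"twist":0}]'
```

```text
clock: 3.4
tool_pos: [0.486, 0.0102, 0.0738]
eef_rot: [0.994, 0.114, -0.0, 0.0]
contact_force: [0.4, -0.7, 0.5]
opening: 0.007
finger_force: 0.0
```

```bash
python3 -m pendant '[{"claw":0,"dx":1,"dy":2,"dz":-8,"twist":0},{"claw":0,"dx":1,"dy":2,"dz":-16,"twist":0},{"claw":0,"dx":1,"dy":2,"dz":-20,"twist":0},{"claw":0,"dx":1,"dy":2,"dz":-20,"twist":0},{"claw":0,"dx":1,"dy":2,"dz":-20,"twist":0}]'
```

```text
clock: 3.9
tool_pos: [0.4884, 0.0132, 0.0542]
eef_rot: [0.993, 0.114, 0.001, 0.0]
contact_force: [2.1, -1.1, 2.7]
opening: 0.002
finger_force: 1.7
```

```bash
python3 -m pendant '[{"claw":0,"dx":0,"dy":0,"dz":-2,"twist":0},{"claw":0,"dx":0,"dy":0,"dz":-2,"twist":0},{"claw":0,"dx":0,"dy":0,"dz":-2,"twist":0}]'
```

```text
clock: 4.2
tool_pos: [0.4884, 0.0132, 0.0532]
eef_rot: [0.993, 0.114, 0.001, 0.0]
contact_force: [0.3, -0.7, 15.8]
opening: 0.008
finger_force: 8.1
```

```bash
python3 -m pendant '[{"claw":0,"dx":0,"dy":0,"dz":12,"twist":0},{"claw":0,"dx":0,"dy":0,"dz":27,"twist":0},{"claw":0,"dx":-3,"dy":-40,"dz":27,"twist":0},{"claw":0,"dx":-6,"dy":-80,"dz":27,"twist":0},{"claw":0,"dx":-8,"dy":-109,"dz":27,"twist":0},{"claw":0,"dx":-8,"dy":-109,"dz":20,"twist":0},{"claw":0,"dx":-8,"dy":-109,"dz":12,"twist":0},{"claw":0,"dx":-8,"dy":-109,"dz":12,"twist":0}]'
```

```text
clock: 5.0
tool_pos: [0.4785, -0.0938, 0.0627]
eef_rot: [0.993, 0.116, -0.001, -0.001]
contact_force: [-0.5, 0.5, -0.9]
opening: 0.008
finger_force: 0.0
```

```bash
python3 -m pendant '[{"claw":0,"dx":0,"dy":0,"dz":-6,"twist":0},{"claw":0,"dx":0,"dy":0,"dz":-10,"twist":0},{"claw":0,"dx":0,"dy":0,"dz":-12,"twist":0},{"claw":0,"dx":0,"dy":0,"dz":-12,"twist":0},{"claw":0,"dx":0,"dy":0,"dz":-12,"twist":0}]'
```

```text
clock: 5.5
tool_pos: [0.4795, -0.0938, 0.0531]
eef_rot: [0.993, 0.116, 0.001, -0.0]
contact_force: [-1.8, 3.1, 19.1]
opening: 0.004
finger_force: 9.7
```

```bash
python3 -m pendant '[{"claw":0,"dx":0,"dy":0,"dz":15,"twist":0},{"claw":0,"dx":0,"dy":0,"dz":50,"twist":0},{"claw":0.3,"dx":0,"dy":20,"dz":90,"twist":0.14},{"claw":0.6,"dx":10,"dy":60,"dz":98,"twist":0.28},{"claw":0.6,"dx":28,"dy":100,"dz":98,"twist":0.42},{"claw":0.6,"dx":45,"dy":140,"dz":98,"twist":0.56},{"claw":0.6,"dx":62,"dy":180,"dz":98,"twist":0.70},{"claw":0.6,"dx":80,"dy":220,"dz":98,"twist":0.84}]'
```

```text
clock: 6.3
tool_pos: [0.5594, 0.1266, 0.1496]
eef_rot: [0.859, 0.513, -0.0, 0.0]
contact_force: [1.2, -0.4, -0.4]
opening: 0.523
finger_force: 0.0
```

```bash
python3 -m pendant '[{"claw":0.6,"dx":18,"dy":40,"dz":0,"twist":0.015},{"claw":0.6,"dx":35,"dy":85,"dz":0,"twist":0.015},{"claw":0.6,"dx":52,"dy":125,"dz":0,"twist":0.015},{"claw":0.6,"dx":69,"dy":169,"dz":0,"twist":0.015},{"claw":0.6,"dx":69,"dy":169,"dz":0,"twist":0.015},{"claw":0.6,"dx":69,"dy":169,"dz":0,"twist":0.015}]';python3 - <<'E'
from h import *
s=r.get_state();print(s['q'],np.degrees(2*np.arctan2(s['eef_rot'][1],s['eef_rot'][0])),s['tool_pos'])
p,d=snap('top','a1.png')
cv2.imwrite('pics/a1c.png',cv2.resize(p[120:290,120:350],None,fx=3.3,fy=3.3,interpolation=cv2.INTER_CUBIC))
E
```

```text
clock: 6.9
tool_pos: [0.6273, 0.2953, 0.1488]
eef_rot: [0.856, 0.518, -0.001, -0.0]
contact_force: [-0.8, -0.8, 0.1]
opening: 0.601
finger_force: 0.0
[-0.34502199  0.89738041 -0.32990483  1.40750445  0.3306596   0.89242364
 -1.25064262] 62.33954050034283 [0.627251   0.29526207 0.14875526]
```

View pics/a1c.png

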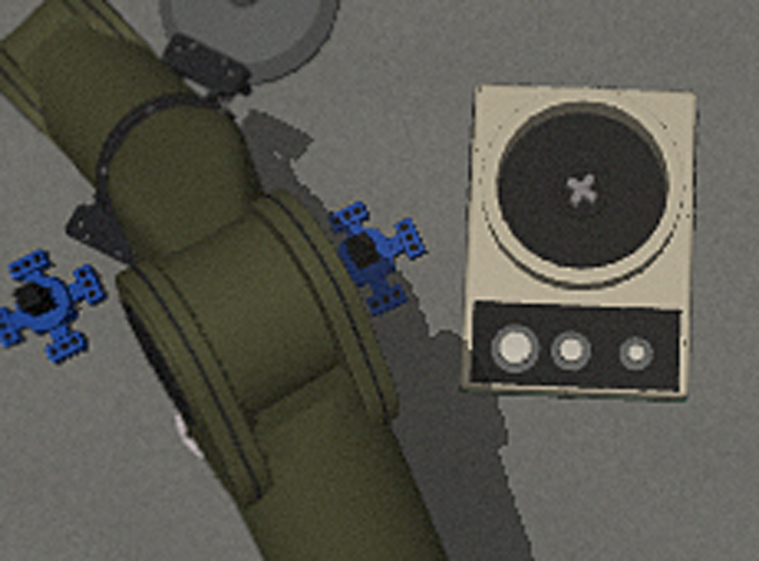

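The top view is now hidden by the arm, and the keys look to be back up. I'm descending on the rotor at (0.627,0.295).

```bash
python3 -m pendant '[{"claw":0.6,"dx":1,"dy":-1,"dz":-40,"twist":0},{"claw":0.6,"dx":1,"dy":-1,"dz":-75,"twist":0},{"claw":0.6,"dx":1,"dy":-1,"dz":-105,"twist":0},{"claw":0.6,"dx":1,"dy":-1,"dz":-114,"twist":0},{"claw":0.6,"dx":1,"dy":-1,"dz":-114,"twist":0},{"claw":0,"dx":1,"dy":-1,"dz":-114,"twist":0},{"claw":0,"dx":1,"dy":-1,"dz":-114,"twist":0},{"claw":0,"dx":1,"dy":-1,"dz":-114,"twist":0}]' 25
```

```text
clock: 7.75
tool_pos: [0.6304, 0.2929, 0.0375]
eef_rot: [0.857, 0.516, 0.001, 0.0]
contact_force: [-0.1, -0.3, -0.3]
opening: 0.357
finger_force: 0.0
```

```bash
python3 -m pendant '[{"claw":0,"dx":0,"dy":0,"dz":0,"twist":0},{"claw":0,"dx":0,"dy":0,"dz":0,"twist":0},{"claw":0,"dx":0,"dy":0,"dz":0,"twist":0}]' 40;python3 - <<'E'
from h import *
p,d=snap('scene','g1.png')
cv2.imwrite('pics/g1c.png',cv2.resize(p[150:290,280:450],None,fx=4,fy=4,interpolation=cv2.INTER_CUBIC))
E
```

```text
clock: 8.05
tool_pos: [0.6296, 0.293, 0.0368]
eef_rot: [0.856, 0.516, 0.001, -0.0]
contact_force: [-1.7, -0.1, 5.6]
opening: 0.244
finger_force: 40.0
```

View pics/g1c.png

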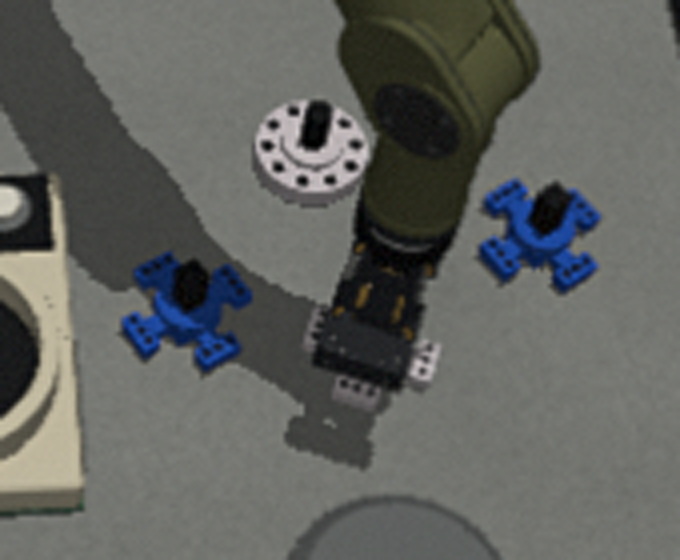

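Grip is on the knob: the opening is 21.5 mm, and the three visible arm blocks sit around the gripper. Now I lift and carry.

```bash
python3 -m pendant '[{"claw":0,"dx":0,"dy":0,"dz":30,"twist":0},{"claw":0,"dx":0,"dy":0,"dz":75,"twist":0},{"claw":0,"dx":0,"dy":0,"dz":115,"twist":0},{"claw":0,"dx":0,"dy":-40,"dz":115,"twist":-0.05},{"claw":0,"dx":0,"dy":-80,"dz":115,"twist":-0.1},{"claw":0,"dx":0,"dy":-120,"dz":115,"twist":-0.145},{"claw":0,"dx":0,"dy":-160,"dz":115,"twist":-0.145},{"claw":0,"dx":0,"dy":-200,"dz":115,"twist":-0.145}]'
```

```text
clock: 8.9
tool_pos: [0.629, 0.0904, 0.1504]
eef_rot: [0.892, 0.453, -0.0, 0.0]
contact_force: [0.5, 0.1, -1.7]
opening: 0.247
finger_force: 40.0
```

```bash
python3 -m pendant '[{"claw":0,"dx":0,"dy":-40,"dz":0,"twist":0},{"claw":0,"dx":0,"dy":-80,"dz":0,"twist":0},{"claw":0,"dx":0,"dy":-115,"dz":0,"twist":0},{"claw":0,"dx":0,"dy":-135,"dz":0,"twist":0},{"claw":0,"dx":0,"dy":-144,"dz":0,"twist":0},{"claw":0,"dx":0,"dy":-144,"dz":0,"twist":0},{"claw":0,"dx":0,"dy":-144,"dz":0,"twist":0},{"claw":0,"dx":0,"dy":-144,"dz":0,"twist":0}]';python3 - <<'E'
from h import *
p,d=avg('scene',6);np.savez('held.npz',p=p,d=d);X=cloud('scene',d)
pt,dt=avg('top',2);np.savez('heldtop.npz',p=pt,d=dt)
s=r.get_state();print(s['q'],np.degrees(2*np.arctan2(s['eef_rot'][1],s['eef_rot'][0])),s['tool_pos'])
f=lambda p,o:cv2.resize(p[o[1]:o[1]+100,o[0]:o[0]+130],None,fx=4,fy=4,interpolation=cv2.INTER_CUBIC)
cv2.imwrite('pics/h1.png',np.vstack([f(p,(200,180)),f(pt,(230,120))])[:,:].astype(np.uint8)[:800][::1] if 0 else cv2.resize(np.hstack([f(p,(200,180)),f(pt,(230,120))]),(800,308)).astype(np.uint8))
E
```

```text
clock: 9.7
tool_pos: [0.6295, -0.0489, 0.1508]
eef_rot: [0.891, 0.454, 0.0, -0.001]
contact_force: [-0.2, 0.5, -1.6]
opening: 0.246
finger_force: 40.0
[ 0.19317616  0.81879979 -0.33996579  1.61859906  0.35887938  0.76639793
 -0.93857945] 53.85985524152193 [ 0.62939176 -0.05142363  0.15076042]
```

View pics/h1.png

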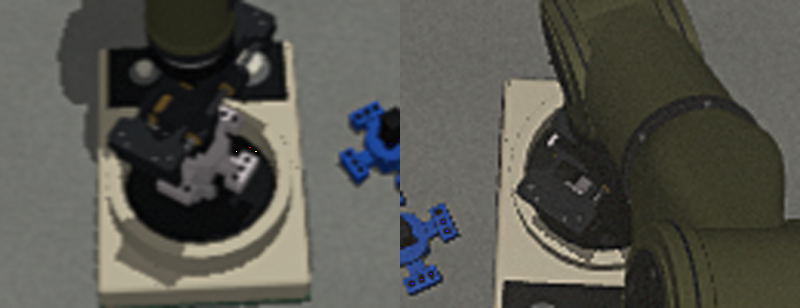

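```bash
cat >> h.py <<'E'
def fitrotor(c,d,x0,z0,yaw0):
    X=cloud(c,d);u0,v0=proj(c,[[*x0,z0]])[0].round().astype(int);N=32;S=4;sl=np.s_[v0-N:v0+N,u0-N:u0+N]
    Xc=X[sl];near=np.hypot(Xc[...,0]-x0[0],Xc[...,1]-x0[1])<.085
    h=Xc[...,2]-z0
    rot=(near&(h>(.006 if z0<.02 else -.004))&(h<.034)).astype(float);occ=(h>.036)|(d[sl]==0)
    def fill(img,P,z):
        q=(proj(c,np.c_[P,np.full(len(P),z)])-[u0-N,v0-N]+.5)*S-.5
        cv2.fillPoly(img,[np.round(q*16).astype(np.int32)],1.,shift=4)
    def ren(t):
        cx,cy,a=x0[0]+t[0]/1e3,x0[1]+t[1]/1e3,np.radians(t[2])
        out=np.zeros((2*N*S,)*2);ins=out.copy()
        R=np.array([[np.cos(a),-np.sin(a)],[np.sin(a),np.cos(a)]])
        for z in np.linspace(.008 if z0<.02 else 0,.02,5):fill(out,face(cx,cy,a,.053,.018),z0+z)
        for k in range(4):
            Rk=np.linalg.matrix_power(np.array([[0,-1],[1,0]]),k)
            B=np.array([[.040,-.018],[.053,-.018],[.053,.018],[.040,.018]])@Rk.T@R.T+[cx,cy]
            fill(ins,B,z0+.02)
        f=lambda m:cv2.resize(m,(2*N,)*2,interpolation=cv2.INTER_AREA)
        o,i=f(out),f(ins)
        return np.sum(rot*(1-o))+np.sum((i*(1-rot))[~occ])
    b=min((minimize(ren,[*s,yaw0],method='Nelder-Mead',options=dict(initial_simplex=[[s[0],s[1],yaw0],[s[0]+3,s[1],yaw0],[s[0],s[1]+3,yaw0],[*s,yaw0+5]],xatol=.02)) for s in((0,0),(-3,-3),(3,3),(3,-3),(-3,3))),key=lambda b:b.fun)
    return np.round([x0[0]+b.x[0]/1e3,x0[1]+b.x[1]/1e3,b.x[2],b.fun],4),int(rot.sum())
E
python3 - <<'E'
from h import *
for c in('scene','top'): print(c,fitrotor(c,np.load(c+'.npz')['d'],(.629,.294),0.,-28))
for z in(.113,.115,.117):print(z,fitrotor('scene',np.load('held.npz')['d'],(.6295,-.051),z,-36))
E
```

```text
scene (array([  0.6285,   0.2953, -27.4646,  17.625 ]), 462)
top (array([  0.6299,   0.2977, -27.6098,  18.0625]), 481)
0.113 (array([  0.6302,  -0.0497, -36.6674,   8.    ]), 362)
0.115 (array([  0.6313,  -0.0505, -35.9872,   8.4375]), 365)
0.117 (array([  0.6328,  -0.0502, -36.1411,   8.5   ]), 369)
```

```bash
python3 -m pendant '[{"claw":0,"dx":-1,"dy":-2,"dz":-15,"twist":0},{"claw":0,"dx":-1,"dy":-2,"dz":-28,"twist":0},{"claw":0,"dx":-1,"dy":-2,"dz":-38,"twist":0},{"claw":0,"dx":-1,"dy":-2,"dz":-43,"twist":0},{"claw":0,"dx":-1,"dy":-2,"dz":-46,"twist":0},{"claw":0,"dx":-1,"dy":-2,"dz":-46,"twist":0}]'
```

```text
clock: 10.7
tool_pos: [0.6283, -0.0535, 0.1044]
eef_rot: [0.892, 0.453, -0.0, -0.0]
contact_force: [-0.3, -0.0, -1.4]
opening: 0.248
finger_force: 40.0
```

```bash
python3 -m pendant '[{"claw":0,"dx":0,"dy":0,"dz":-1,"twist":0},{"claw":0,"dx":0,"dy":0,"dz":-3,"twist":0},{"claw":0,"dx":0,"dy":0,"dz":-3,"twist":0}]'; python3 -c "
from h import *
print(r.get_state()['moment'])"
```

```text
clock: 11.0
tool_pos: [0.6284, -0.0536, 0.1018]
eef_rot: [0.892, 0.453, 0.0, 0.0]
contact_force: [-0.9, -0.5, -1.9]
opening: 0.245
finger_force: 40.0
[-0.03230403 -0.08764515 -0.02771944]
```

```bash
python3 -m pendant '[{"claw":0,"dx":0,"dy":0,"dz":-2,"twist":0},{"claw":0,"dx":0,"dy":0,"dz":-4,"twist":0},{"claw":0,"dx":0,"dy":0,"dz":-4,"twist":0}]'
```

```text
clock: 11.3
tool_pos: [0.6281, -0.0536, 0.0974]
eef_rot: [0.892, 0.453, -0.0, -0.0]
contact_force: [-0.5, -0.8, -1.9]
opening: 0.248
finger_force: 40.0
```

```bash
python3 -m pendant '[{"claw":0,"dx":0,"dy":0,"dz":-2,"twist":0},{"claw":0,"dx":0,"dy":0,"dz":-4,"twist":0},{"claw":0,"dx":0,"dy":0,"dz":-4,"twist":0}]'
```

```text
clock: 11.6
tool_pos: [0.6285, -0.0536, 0.0939]
eef_rot: [0.892, 0.453, 0.0, 0.0]
contact_force: [-1.3, 0.7, 1.7]
opening: 0.246
finger_force: 40.0
```

Meshed with no side load, and the collar has been reached. Next I push home.

```bash
python3 -m pendant '[{"claw":0,"dx":0,"dy":0,"dz":-2,"twist":0},{"claw":0,"dx":0,"dy":0,"dz":-4,"twist":0},{"claw":0,"dx":0,"dy":0,"dz":-6,"twist":0},{"claw":0,"dx":0,"dy":0,"dz":-6,"twist":0},{"claw":0,"dx":0,"dy":0,"dz":-6,"twist":0}]' 60
```

```text
clock: 12.1
tool_pos: [0.6286, -0.0536, 0.0882]
eef_rot: [0.892, 0.453, 0.0, 0.0]
contact_force: [-2.2, -0.2, 7.1]
opening: 0.24
finger_force: 60.0
```

```bash
python3 -m pendant '[{"claw":0,"dx":0,"dy":0,"dz":-1,"twist":0},{"claw":0,"dx":0,"dy":0,"dz":-2,"twist":0},{"claw":0,"dx":0,"dy":0,"dz":-2,"twist":0},{"claw":0,"dx":0,"dy":0,"dz":-2,"twist":0}]'
```

```text
clock: 12.5
tool_pos: [0.6286, -0.0536, 0.0867]
eef_rot: [0.892, 0.453, 0.0, 0.0]
contact_force: [-2.8, -0.1, 9.8]
opening: 0.242
finger_force: 60.0
```

```bash
python3 -m pendant '[{"claw":0,"dx":0,"dy":0,"dz":-1,"twist":0},{"claw":0,"dx":0,"dy":0,"dz":-1.5,"twist":0},{"claw":0,"dx":0,"dy":0,"dz":-1.5,"twist":0},{"claw":0,"dx":0,"dy":0,"dz":-1.5,"twist":0}]'; python3 - <<'E'
from h import *
p,d=snap('scene');X=cloud('scene',d)
print(fitrotor('scene',d,(.629,-.052),.05,-36))
b=(np.hypot(X[...,0]-.63,X[...,1]+.05)<.06)&(X[...,2]>.06)&(X[...,2]<.0775);print(b.sum(),np.median(X[b][:,2]))
cv2.imwrite('pics/f.png',cv2.resize(p[160:290,200:440],None,fx=3.3,fy=3.3,interpolation=cv2.INTER_CUBIC))
E
```

```text
clock: 12.9
tool_pos: [0.6287, -0.0536, 0.0866]
eef_rot: [0.892, 0.453, 0.0, 0.001]
contact_force: [-5.7, -0.1, 18.4]
opening: 0.249
finger_force: 60.0
(array([ 6.38700e-01, -4.42000e-02, -3.64509e+01,  3.68375e+02]), 790)
244 0.06986343669051584
```

View pics/f.png

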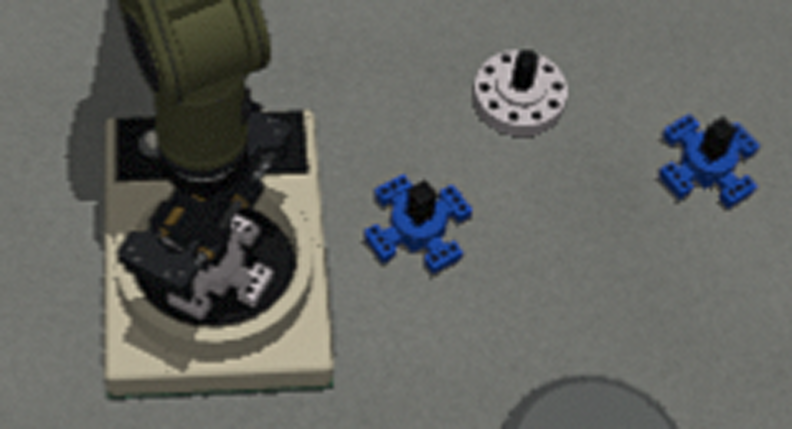

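The picture shows the rotor level and low in the bowl at about (225,265), with the other rotors undisturbed. The arm tops are at 70 mm, so the underside is at 50 mm. The last push doubled the force to 18 N with no further travel, so the rotor is fully home.

```bash
python3 -c "
from h import *
print(r.finish_job())"
```

```text
the job is handed in; nothing more can be done
None
```

I pressed the largest key and then the smallest right down and released each, then meshed the four-arm rotor on the spindle and pushed it fully home; I handed the job in still holding it down at about 18 N, at about 13 s of the 59 s allowed.

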